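# Draw the levelling slip out from under the parts boxes

### The arm

A 6-joint arm with a two-finger parallel gripper is mounted at the origin on the work surface. World frame = base frame: x ahead of the robot, y to its left, z up, the work surface at z = 0. Lengths are in m, angles in rad, forces in N, time in s.
With the tool pointing down it reaches from about 0.225 to 0.875 m from the base axis. Payload 3.4 kg.
Tool frame: the origin (TCP) lies at the very end of the fingers, on their centre line; the grasp point (between the pads) lies 19 mm behind it; z points along the fingers, y is the line along which they close (so a half turn about z gives the same grasp; the last joint's range is limited). The gripper opens to 85 mm and grips with 20 to 120 N. Pads are 22 mm wide; open, the fingers measure 114 mm over their backs; the gripper's body (76 mm by 85 mm) begins 54 mm behind the grasp point. The pads swing forward as they close: fully open they stand 13 mm farther back than shut.
Start: joints at [1.075, 0.276, 1.505, -0, 1.361, -0.121], TCP at [0.211, 0.535, 0.231] pointing down, gripper open.
Joint ranges: [-2.89, 2.89], [-0.75, 2.08], [0.22, 2.7], [-1.18, 4.32], [0.11, 2.71], [-2.7, 2.7]. Speed limits (rad/s): [2.57, 2.57, 3.14, 3.14, 3.14, 3.14].

### API

Orientations are given as a unit quaternion [w, x, y, z].
In Python, from rig import readout, vision, manip gives the robot as it stands.
- The arm moves only by the shell command python3 -m handwheel 'ROWS' [FORCE]. ROWS is JSON, a list of rows, each a list of 3 entries, a list of its own where there are three numbers: the shift along the tool's x, y, z in mm, then the turn, a rotation vector about the tool's x, y, z in units of 6 degrees (1.0 is 6 degrees), then the closure, from -1 (fully open) to 1 (shut), so that 0 is half open. A call has 1 to 20 rows; each row shifts and turns the commanded pose from where the row before left it, along the tool's axes as they then stand; what a row does not reach is not made up. A row lasts 1/8 s, in which the tool goes at most 62.5 mm and 10.7 degrees, less where a joint would pass 70% of its speed; a pose out of reach is approached as far as the arm can. A call is refused whole if a number of a shift passes 62.5 or a number of a turn 1, either way. A call with a gripper value outside its range is refused whole. The fingers move at their own pace and stop on an object; FORCE is the grip in N (left out, the last holds). Time passes only in rows, so rows that do not move let the fingers close. It gives the time, the measured TCP pose, the force, the opening and the grip force at its end, in the units of the state.
- readout.get_state(): the state, without advancing time (a new reading comes with each control period).
- vision.get_image(name): name is "scene" or "top" or "wrist"; returns the picture (384x512x3 uint8, blue, green, red); there is no depth.
- vision.camera_params(name): a dict with "intrinsics" (3x3 intrinsics, pixels), "dist" ([k1, k2, p1, p2, k3] as OpenCV has them; the pictures are not rectified), "rvec" (rotation vector, rad) and "tvec" (3), from world to camera coordinates, as OpenCV has them; the wrist camera has in their place "hand_eye" (4x4, takes a point from camera to tool coordinates, whose origin is the TCP and whose axes are the flange's). Camera axes: x right, y down, z forward; pixel columns grow to the right and rows downward; lengths in m; the calibration is good to about 2 mm. A picture is of the moment at which its call begins: read the wrist's pose just before it. camera_params takes no time and is no camera call.
- manip.sign_off(): hands the job in; it is judged then, once.
The state is a dict: "clock": time; "qpos": joint angles; "qd": joint speeds; "effort": joint torques, N m; "position": TCP position; "ee_rot": TCP orientation; "contact_force": force on the tool from outside, world axes, zero at the start; "moment": the same for the moment, N m; "width": finger opening in m; "gripper_force": force on a finger pad.
Only numpy, scipy, OpenCV 4.12 (cv2) and the standard library are available. Lean on these libraries where they do the work, as an engineer would, in place of code of your own. Each camera call takes 0.05 s, during which the arm holds its last target. There are 200 camera calls.

### The job

The long wooden slip I need is at the bottom of the stack on the dowel rack, under the two parts boxes. Draw it straight out between the two dowels so that the boxes settle upright where they are, one on the other, then lay it flat in the middle of the white work mat, lengthwise.

Things in the scene. Friction and masses are not known exactly. Their poses are not given: they have to be found in the camera images.
- slip: Bare-wood slip, 30 x 200 x 10 mm (x, y, z), 40 g, origin at the centre of its underside. It lies on the rack's board, underside 15 mm above the bench, its +y end under the boxes. Its -y end sticks out 105 to 120 mm past them, the last 60 mm free beyond the board's edge, 15 mm above the bench. Pulled 110 mm along its -y it is clear. A shorter, loose spare slip (120 mm) is not wanted.
- lower_box: Grey lidded plastic box, 80 x 90 x 40 mm (x, y, z), about 250 g, origin at the centre of its underside, resting on the slip only, axes as the slip's. Just before its -y face the fixed rack has two dowels, 45 mm high above the board, one each side of the slip, 46 mm clear gap: they hold the box back as the slip goes. It then drops 10 mm to the board, tilting back up to 15 degrees on the way.
- upper_box: Black lidded plastic parts box, 66 x 76 x 32 mm (x, y, z), about 140 g, origin at the centre of its underside; it stands loose on the lower box, so the top of the stack is 97 mm above the bench.
- mat: White plastic work mat fixed to the bench, 150 x 300 x 4 mm (x, y, z), long side along its y; origin at the centre of its underside, top 4 mm above the bench.
Not all that is in view belongs to the job. Leave any orange or purple look-alike of the slip alone. Leave any blue look-alike of the lower_box alone.

How it is judged:
On the way:
1. the slip is drawn clear of the stack and both boxes stand (horizontal distance between slip and lower_box above 0.147 m and angle between each of lower_box, upper_box's own z axis and vertical below 0.1 rad), for 0.1 s.
At the end, for the whole second after the job is handed in: Slip at rest flat (5 deg) on the mat, within 45 mm across and 50 mm along of its centre and 15 deg of its length; boxes at rest, upright (5 deg), upper on lower with centres within 25 mm, lower within 35 mm and upper within 40 mm of their starts (drop included) (x of slip in the frame of mat between -0.045 and 0.045 m and y of slip in the frame of mat between -0.05 and 0.05 m and angle between the y axis of slip and the y axis of mat, either way round below 0.26 rad and height (world z) of slip below 0.016 m and angle between slip's own x axis and vertical between 1.48 and 1.66 rad and angle between slip's own y axis and vertical between 1.48 and 1.66 rad and linear speed of each of slip, lower_box, upper_box below 0.02 m/s and distance of lower_box from where it was at the start of the episode below 0.035 m and distance of upper_box from where it was at the start of the episode below 0.04 m and angle between each of lower_box, upper_box's own z axis and vertical below 0.09 rad and horizontal distance between upper_box and lower_box below 0.025 m and z of upper_box in the frame of lower_box above 0.035 m); the robot touches nothing.
It fails at once if a box was toppled, lifted off or carried away (angle between any of lower_box, upper_box's own z axis and vertical above 0.5 rad or distance of any of lower_box, upper_box from where it was at the start of the episode above 0.06 m).
It also fails if it takes over 42 s, if anything falls off the work surface, if the arm or the gripper's body presses on something with over 40 N, if the wrist force passes 120 N, or if a joint passes its speed limit or range.

## Working session

There is one attempt and no reset: what is moved stays moved. The work goes in short steps, Python scripts to look and compute and a shell command to move; the robot and the scene stay as the last step left them, time stands still between calls to the robot, and variables do not carry over. Pictures are saved under pics/ and viewed, at most 10 in all, crops included, and the job is handed in when it is done.

```bash
ls; mkdir -p pics
python3 - <<'E'
from rig import readout, vision
import cv2
s=readout.get_state()
for k in ('clock','position','ee_rot','width','contact_force'): print(k,s[k])
for n in ('scene','top'):
    cv2.imwrite(f'pics/{n}0.png',vision.get_image(n))
    p=vision.camera_params(n); print({k:p[k] for k in p})
E
```

```text
pics
clock 0.0
position [0.21022543 0.53461235 0.230424  ]
ee_rot [-2.92733035e-04  1.86282649e-01  9.82495751e-01 -8.88236156e-04]
width 0.08569616020560106
contact_force [ 0.35041392 -0.4428232  -0.53562544]
{'intrinsics': array([[356.29464889,   0.        , 259.62575632],
       [  0.        , 356.29464889, 192.67805562],
       [  0.        ,   0.        ,   1.        ]]), 'dist': array([-0.01504521,  0.        ,  0.        ,  0.        ,  0.        ]), 'rvec': array([ 1.44713981,  2.21065384, -0.81815249]), 'tvec': array([ 0.12887699, -0.33057103,  1.20641138])}
{'intrinsics': array([[368.70828031,   0.        , 252.76334724],
       [  0.        , 368.70828031, 188.90623415],
       [  0.        ,   0.        ,   1.        ]]), 'dist': array([-0.11674258,  0.        ,  0.        ,  0.        ,  0.        ]), 'rvec': array([ 2.19494706, -2.16161984,  0.08228976]), 'tvec': array([0.09678846, 0.49598758, 1.07763504])}
```

View pics/top0.png

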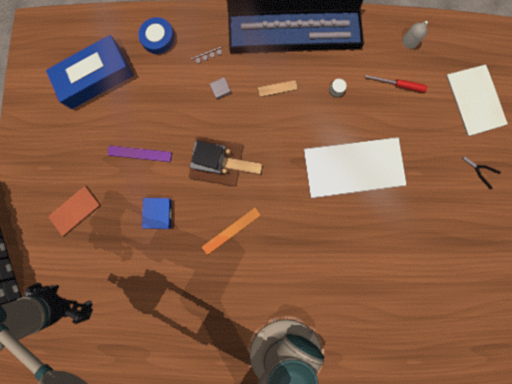

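View pics/scene0.png

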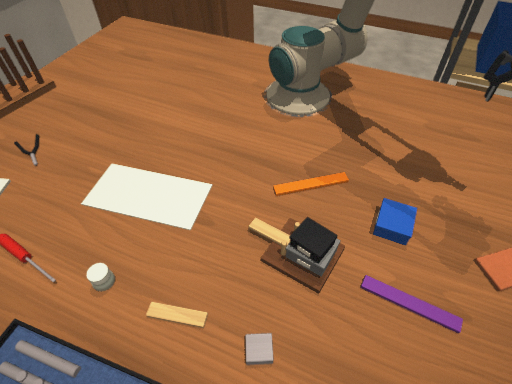

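Top view: the stack is at about (210,157). A slip comes out from under it to (261,168), between the dowels. There are four slip-like parts:
- **Wood, (243,166):** under the boxes on the rack, so this is the one wanted.
- **Wood, (278,88):** the shorter loose spare.
- **Orange (231,230) and purple (140,154):** look-alikes to leave alone.

The mat is at (355,167). The paper at (477,100) is not it.

```bash
cat > h.py <<'E'
import numpy as np, cv2
from rig import readout, vision
from scipy.spatial.transform import Rotation as R
def cam(n, s=None):
    p=vision.camera_params(n)
    if 'rvec' in p:
        Rm=cv2.Rodrigues(np.array(p['rvec']))[0]; return p,Rm,np.array(p['tvec'])
    q=s['ee_rot']; T=np.eye(4); T[:3,:3]=R.from_quat([q[1],q[2],q[3],q[0]]).as_matrix(); T[:3,3]=s['position']
    W=np.linalg.inv(T@np.array(p['hand_eye'])); return p,W[:3,:3],W[:3,3]
def ray(n,uv,z,s=None):
    p,Rm,t=cam(n,s)
    u=cv2.undistortPoints(np.array(uv,float).reshape(-1,1,2),p['intrinsics'],np.array(p['dist'])).reshape(-1,2)
    d=np.c_[u,np.ones(len(u))]@Rm; c=-Rm.T@t
    return c+d*((z-c[2])/d[:,2])[:,None]
def proj(n,P,s=None):
    p,Rm,t=cam(n,s)
    return cv2.projectPoints(np.array(P,float).reshape(-1,3),cv2.Rodrigues(Rm)[0],t,p['intrinsics'],np.array(p['dist']))[0].reshape(-1,2)
E
python3 - <<'E'
from h import *
im=cv2.imread('pics/top0.png')
cv2.imwrite('pics/crop.png',cv2.resize(im[130:195,180:280],None,fx=8,fy=8,interpolation=cv2.INTER_CUBIC))
hsv=cv2.cvtColor(im,cv2.COLOR_BGR2HSV)
m=((hsv[...,1]<50)&(hsv[...,2]>170)).astype(np.uint8); m[:120]=0;m[:,:290]=0;m[:,420:]=0;m[210:]=0
c=max(cv2.findContours(m,0,2)[0],key=cv2.contourArea)
b=cv2.boxPoints(cv2.minAreaRect(c)); w=ray('top',b,.004); print('mat',b,w,w.mean(0),np.linalg.norm(np.diff(w,axis=0),axis=1))
print(im[166,245],hsv[166,245],hsv[180,245],hsv[175,205])
m=((hsv[...,0]>10)&(hsv[...,0]<25)&(hsv[...,2]>165)).astype(np.uint8); m[:150]=0;m[:,:222]=0;m[:,270:]=0;m[180:]=0
c=max(cv2.findContours(m,0,2)[0],key=cv2.contourArea)
r=cv2.minAreaRect(c);b=cv2.boxPoints(r); w=ray('top',b,.025); print('slip',r,b,w,np.linalg.norm(np.diff(w,axis=0),axis=1))
E
```

```text
mat [[303.79364 148.41821]
 [399.25647 135.96652]
 [405.66913 185.1301 ]
 [310.2063  197.58179]] [[ 0.62227081 -0.04963445  0.004     ]
 [ 0.66833385 -0.3499804   0.004     ]
 [ 0.51455267 -0.36672451  0.004     ]
 [ 0.47206629 -0.06953895  0.004     ]] [ 0.56930591 -0.20896958  0.004     ] [0.30385769 0.15469007 0.30020718]
[117 168 211] [ 16 114 211] [ 11 151 149] [  9 147 111]
slip ((243.01351928710938, 165.4188995361328), (35.34577941894531, 10.028336524963379), 9.462322235107422) [[224.75676 167.45943]
 [226.40541 157.56755]
 [261.27026 163.37837]
 [259.62164 173.27025]] [[0.55693624 0.18883124 0.025     ]
 [0.58683147 0.18457584 0.025     ]
 [0.57079474 0.0801559  0.025     ]
 [0.54101381 0.08466366 0.025     ]] [0.03019658 0.10564421 0.03012015]
```

View pics/crop.png

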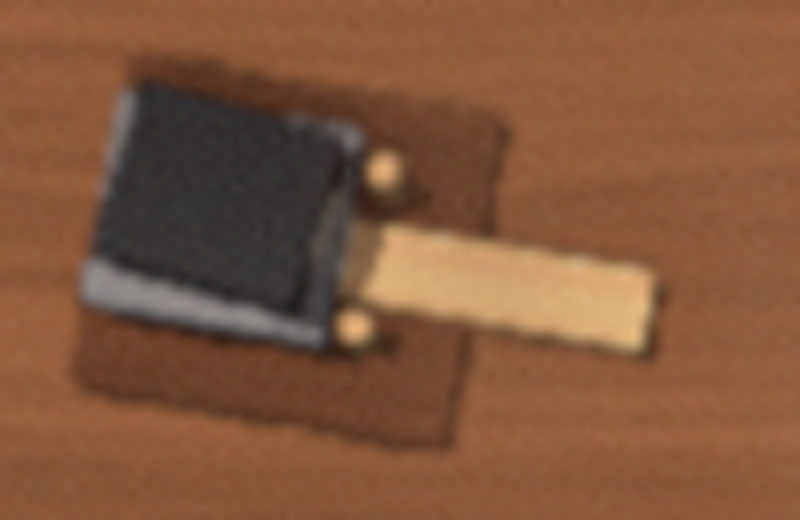

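The crop confirms it: a bare-wood slip lies between the two dowels under the grey and black boxes. Its free end is at about (260,168), 30 mm wide with 106 mm exposed, which matches the description. The mat measures about 300 x 152 mm, also as given. Next I turn the tool and move it over the free end.

```bash
python3 -m handwheel '[[[0,0,0],[0,0,1],-1],[[0,0,0],[0,0,1],-1],[[0,0,0],[0,0,1],-1],[[0,0,0],[0,0,1],-1],[[0,0,0],[0,0,1],-1],[[0,0,0],[0,0,1],-1],[[0,0,0],[0,0,1],-1],[[0,0,0],[0,0,1],-1],[[0,0,0],[0,0,1],-1],[[0,0,0],[0,0,1],-1],[[0,0,0],[0,0,1],-1],[[0,0,0],[0,0,1],-1],[[0,0,0],[0,0,0.87],-1]]' 60 && python3 -m handwheel '[[[-25,28,0],[0,0,0],-1],[[-25,28,0],[0,0,0],-1],[[-25,28,0],[0,0,0],-1],[[-25,28,0],[0,0,0],-1],[[-25,28,0],[0,0,0],-1],[[-25,28,0],[0,0,0],-1],[[-25,28,0],[0,0,0],-1],[[-25,28,0],[0,0,0],-1],[[-25,28,0],[0,0,0],-1],[[-25,28,0],[0,0,0],-1],[[-25,28,0],[0,0,0],-1],[[-25,28,0],[0,0,0],-1],[[-25,28,0],[0,0,0],-1],[[-25,28,0],[0,0,0],-1],[[-19,18,0],[0,0,0],-1],[[0,0,0],[0,0,0],-1]]'
python3 - <<'E'
from h import *
s=readout.get_state(); im=vision.get_image('wrist'); cv2.imwrite('pics/w1.png',im)
q=s['ee_rot'];M=R.from_quat([q[1],q[2],q[3],q[0]]).as_matrix();print(s['clock'],s['position'],M.round(3))
print(proj('wrist',[[.5559,.0824,.025],[.5719,.1867,.025]],s))
E
```

```text
clock: 1.72
position: [0.2104, 0.5348, 0.2308]
ee_rot: [0.0, 0.76, 0.65, -0.001]
contact_force: [-0.2, -0.5, 1.0]
width: 0.0853
gripper_force: 0.0
clock: 3.72
position: [0.5607, 0.1069, 0.2305]
ee_rot: [-0.0, 0.76, 0.65, -0.0]
contact_force: [-1.4, -0.2, -0.0]
width: 0.0857
gripper_force: 0.0
3.725 [0.56071421 0.10691727 0.23053175] [[ 0.154  0.988 -0.001]
 [ 0.988 -0.154 -0.   ]
 [-0.    -0.001 -1.   ]]
[[252.61060578 181.97804192]
 [252.45032019  82.5664701 ]]
```

View pics/w1.png

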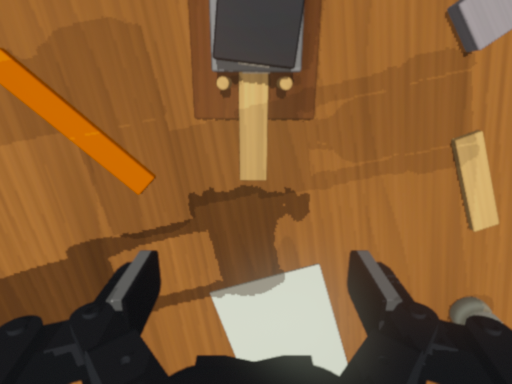

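The wrist view puts the slip end at (253,180), and my prediction was (252.6,182), so the position is right. The slip is aligned and the fingers' path is clear. I descend and grip.

```bash
python3 -m handwheel '[[[0,0,25],[0,0,0],-1],[[0,0,25],[0,0,0],-1],[[0,0,25],[0,0,0],-1],[[0,0,25],[0,0,0],-1],[[0,0,25],[0,0,0],-1],[[0,0,25],[0,0,0],-1],[[0,0,25],[0,0,0],-1],[[0,0,20],[0,0,0],-1],[[0,0,15],[0,0,0],-1],[[0,0,10],[0,0,0],-1],[[0,0,5],[0,0,0],-1],[[0,0,0],[0,0,0],-1]]' 60 && python3 -m handwheel '[[[0,0,0],[0,0,0],0.6],[[0,0,0],[0,0,0],0.6],[[0,0,0],[0,0,0],0.6],[[0,0,0],[0,0,0],0.6],[[0,0,0],[0,0,0],1],[[0,0,0],[0,0,0],1],[[0,0,0],[0,0,0],1],[[0,0,0],[0,0,0],1]]' 60
```

```text
clock: 5.28
position: [0.5601, 0.1085, 0.0063]
ee_rot: [-0.0, 0.759, 0.651, 0.0]
contact_force: [-0.6, -0.6, 0.5]
width: 0.0854
gripper_force: 0.0
clock: 6.28
position: [0.5603, 0.1084, 0.0069]
ee_rot: [0.0, 0.759, 0.652, 0.0]
contact_force: [-0.8, -0.5, 5.3]
width: 0.0281
gripper_force: 61.9
```

The slip is gripped at about 28 mm width and 62 N. I draw it straight out along the tool's -x.

```bash
python3 -m handwheel '[[[-3,0,0],[0,0,0],1],[[-5,0,0],[0,0,0],1],[[-5,0,0],[0,0,0],1],[[-5,0,0],[0,0,0],1],[[-5,0,0],[0,0,0],1],[[-5,0,0],[0,0,0],1],[[-5,0,0],[0,0,0],1],[[-5,0,0],[0,0,0],1],[[-5,0,0],[0,0,0],1],[[-5,0,0],[0,0,0],1],[[-5,0,0],[0,0,0],1],[[-5,0,0],[0,0,0],1]]'
python3 - <<'E'
from h import *
im=vision.get_image('scene'); cv2.imwrite('pics/s1.png',cv2.resize(im[170:310,210:370],None,fx=4,fy=4))
E
```

```text
clock: 7.78
position: [0.5525, 0.0531, 0.0067]
ee_rot: [-0.001, 0.759, 0.651, 0.002]
contact_force: [0.9, 7.9, 3.4]
width: 0.0286
gripper_force: 61.7
```

View pics/s1.png

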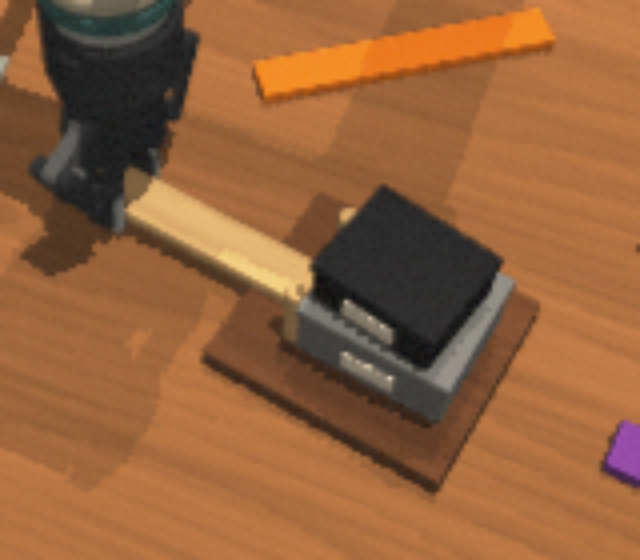

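The crop shows the slip about half out. The boxes are held by the dowels, tilting slightly back, with the upper box in place. I carry on at the same pace.

```bash
python3 -m handwheel '[[[-5,0,0],[0,0,0],1],[[-5,0,0],[0,0,0],1],[[-5,0,0],[0,0,0],1],[[-5,0,0],[0,0,0],1],[[-5,0,0],[0,0,0],1],[[-5,0,0],[0,0,0],1],[[-5,0,0],[0,0,0],1],[[-5,0,0],[0,0,0],1],[[-5,0,0],[0,0,0],1],[[-5,0,0],[0,0,0],1],[[-5,0,0],[0,0,0],1],[[-5,0,0],[0,0,0],1],[[-5,0,0],[0,0,0],1],[[-5,0,0],[0,0,0],1],[[-5,0,0],[0,0,0],1],[[0,0,0],[0,0,0],1]]'
python3 - <<'E'
from h import *
im=vision.get_image('scene'); cv2.imwrite('pics/s2.png',cv2.resize(im[130:300,170:370],None,fx=4,fy=3.5))
E
```

```text
clock: 9.82
position: [0.5398, -0.0236, 0.0062]
ee_rot: [0.0, 0.759, 0.651, -0.0]
contact_force: [-0.2, -1.8, 0.3]
width: 0.0284
gripper_force: 61.3
```

View pics/s2.png

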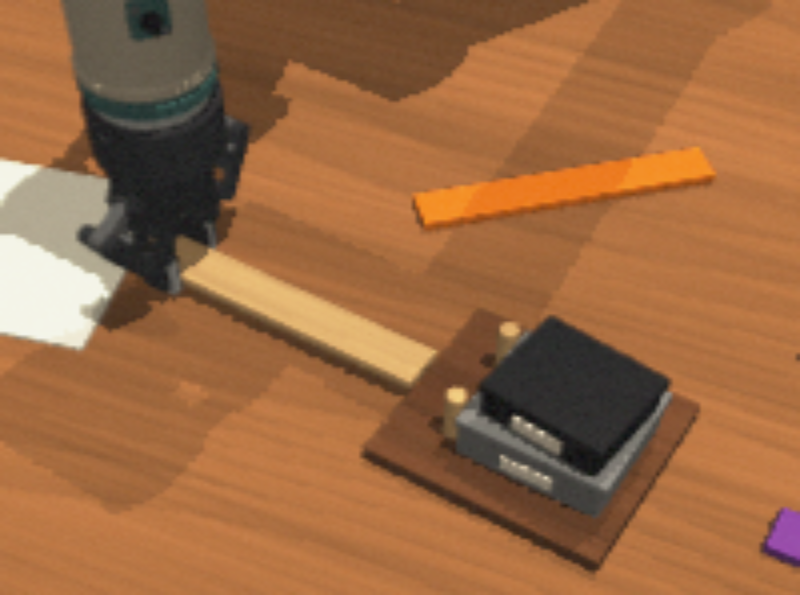

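The slip is clear of the rack, 134 mm drawn out, and both boxes stand stacked behind the dowels. I lift it, carry it over the mat and turn it to match.

```bash
python3 -m handwheel '[[[0,0,-10],[0,0,0],1],[[0,0,-20],[0,0,0],1],[[-5,0,-20],[0,0,0],1],[[-20,6,-10],[0,0,0],1],[[-25,8,0],[0,0,0],1],[[-25,8,0],[0,0,0],1],[[-25,8,0],[0,0,0],1],[[-25,8,0],[0,0,0],1],[[-25,8,0],[0,0,0],1],[[-25,8,0],[0,0,0],1],[[-25,8,0],[0,0,0],1],[[-25,8,0],[0,0,0],1],[[-24,9,0],[0,0,0],1],[[0,0,0],[0,0,-0.9],1],[[0,0,0],[0,0,-0.9],1],[[0,0,0],[0,0,-0.9],1],[[0,0,0],[0,0,-0.18],1],[[0,0,0],[0,0,0],1]]'
python3 - <<'E'
from h import *
im=vision.get_image('scene'); cv2.imwrite('pics/s3.png',cv2.resize(im[90:300,50:350],None,fx=2.6,fy=2.6))
s=readout.get_state(); q=s['ee_rot'];M=R.from_quat([q[1],q[2],q[3],q[0]]).as_matrix();print(s['position'],M.round(3), 'centre',s['position']+.074*M[:,0])
E
```

```text
clock: 12.12
position: [0.5805, -0.2815, 0.0662]
ee_rot: [-0.0, 0.653, 0.758, 0.0]
contact_force: [0.9, -0.5, -0.6]
width: 0.0285
gripper_force: 61.3
[ 0.58048223 -0.28141498  0.0662315 ] [[-0.148  0.989  0.   ]
 [ 0.989  0.148  0.   ]
 [ 0.     0.    -1.   ]] centre [ 0.5695078  -0.20823327  0.06623985]
```

View pics/s3.png

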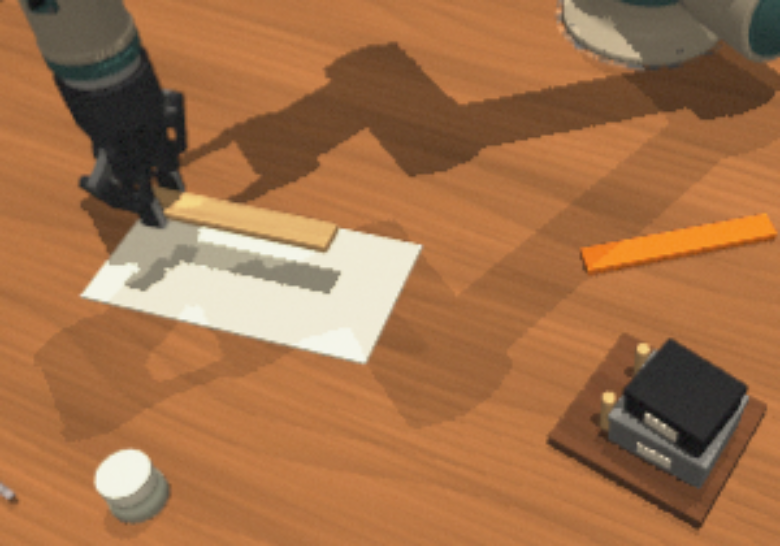

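The slip is held level over the mat and lined up with it, and the boxes stand. I lower it to just above the mat.

```bash
python3 -m handwheel '[[[0,0,15],[0,0,0],1],[[0,0,15],[0,0,0],1],[[0,0,13],[0,0,0],1],[[0,0,8],[0,0,0],1],[[0,0,5],[0,0,0],1],[[0,0,3],[0,0,0],1],[[0,0,1],[0,0,0],1],[[0,0,0],[0,0,0],1]]' && python3 -m handwheel '[[[0,0,1],[0,0,0],1],[[0,0,0],[0,0,0],1]]' 20
```

```text
clock: 13.18
position: [0.5806, -0.2813, 0.0066]
ee_rot: [0.0, 0.652, 0.758, 0.0]
contact_force: [0.2, 0.8, 0.2]
width: 0.0286
gripper_force: 61.3
clock: 13.42
position: [0.5804, -0.2812, 0.0054]
ee_rot: [0.0, 0.652, 0.758, 0.0]
contact_force: [-0.6, -0.0, 0.0]
width: 0.0286
gripper_force: 61.3
```

```bash
python3 -m handwheel '[[[0,0,0],[0,0,0],0.3],[[0,0,0],[0,0,0],0.2],[[0,0,0],[0,0,0],0],[[0,0,0],[0,0,0],-0.3],[[0,0,0],[0,0,0],-0.6],[[0,0,0],[0,0,0],-1],[[0,0,0],[0,0,0],-1],[[0,0,-10],[0,0,0],-1],[[0,0,-25],[0,0,0],-1],[[0,0,-40],[0,0,0],-1],[[0,0,-40],[0,0,0],-1],[[0,0,-40],[0,0,0],-1],[[-40,0,0],[0,0,0],-1],[[-40,0,0],[0,0,0],-1],[[0,0,0],[0,0,0],-1],[[0,0,0],[0,0,0],-1]]'
python3 - <<'E'
from h import *
im=vision.get_image('top'); cv2.imwrite('pics/t4.png',im)
im2=vision.get_image('scene')
hsv=cv2.cvtColor(im,cv2.COLOR_BGR2HSV)
m=((hsv[...,0]>10)&(hsv[...,0]<28)&(hsv[...,1]>60)&(hsv[...,2]>140)).astype(np.uint8); m[:140]=0;m[:,:308]=0;m[:,404:]=0;m[192:]=0
c=max(cv2.findContours(m,0,2)[0],key=cv2.contourArea)
r=cv2.minAreaRect(c);b=cv2.boxPoints(r); w=ray('top',b,.014); print(r,w,w.mean(0),np.linalg.norm(np.diff(w,axis=0),axis=1))
a=cv2.resize(im[110:220,180:420],(800,367),interpolation=2); d=cv2.resize(im2[150:310,60:360],(437,233),interpolation=2)
o=np.zeros((600,800,3),np.uint8);o[:367]=a;o[367:,:437]=d;cv2.imwrite('pics/f.png',o)
E
```

```text
clock: 15.42
position: [0.592, -0.3597, 0.1604]
ee_rot: [-0.0, 0.652, 0.758, 0.0]
contact_force: [-0.0, -0.0, -0.8]
width: 0.0854
gripper_force: 0.0
((355.7496032714844, 166.13949584960938), (10.044018745422363, 64.76200103759766), 82.33319854736328) [[ 0.5691341  -0.10664337  0.014     ]
 [ 0.59967076 -0.30567364  0.014     ]
 [ 0.56897506 -0.30925739  0.014     ]
 [ 0.5389252  -0.11065036  0.014     ]] [ 0.56917628 -0.20805619  0.014     ] [0.20135922 0.0309042  0.20086749]
```

View pics/f.png

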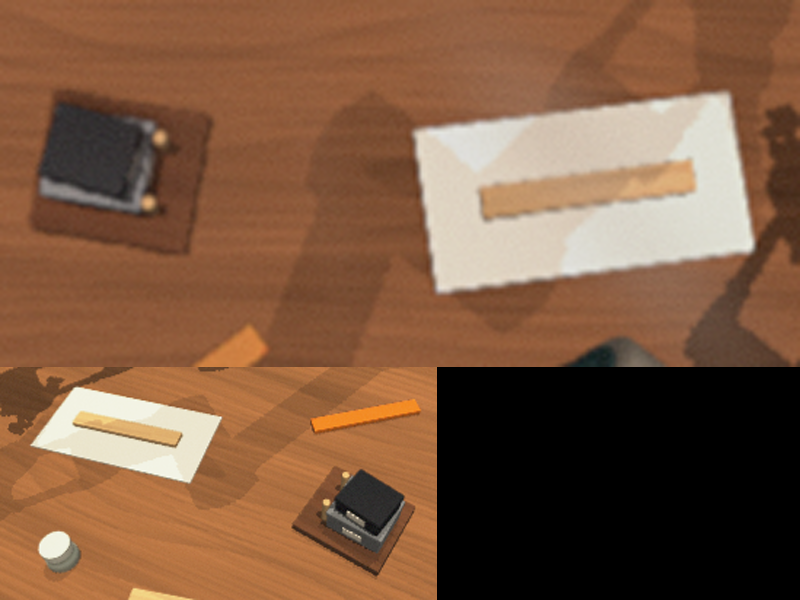

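The slip lies flat and lengthwise on the mat, measuring 200 x 31 mm, with its centre within 1 mm of the mat's. The boxes stand upright and stacked behind the dowels, and the arm is clear, so I hand in.

```bash
python3 -c "
from rig import manip; print(manip.sign_off())"
```

```text
the job is handed in; nothing more can be done
None
```

The job is handed in after about 15 s on the robot's clock: the slip lies flat and lengthwise within about 1 mm of the mat's centre, and both boxes stand upright and stacked behind the dowels; sign-off returned no verdict.

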